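Gauge the gap of a strip-cutting jig with spacers

ROBOT

A 7-joint arm with a two-finger parallel gripper is mounted at the origin on a cart in front of the work surface, level with it; the furniture and walls round the work are solid. World frame = base frame: x ahead of the robot, y to its left, z up, the work surface at z = 0. Lengths are in m, angles in rad, forces in N, time in s.
With the tool pointing down it reaches from about 0.4 to 0.75 m from the base axis. Payload 19.5 kg.
Tool frame: the origin (TCP) lies midway between the tips of the shut fingers; the grasp point (between the pads) lies 19 mm behind it; z points along the fingers, y is the line along which they close (so a half turn about z gives the same grasp; the last joint's range is limited). The gripper opens to 85 mm and grips with 20 to 120 N. Pads are 22 mm wide; open, the fingers measure 114 mm over their backs; the gripper's body (76 mm by 85 mm) begins 54 mm behind the grasp point. The pads swing forward as they close: fully open they stand 13 mm farther back than shut.
Start: joints at [-1.3, 0.707, -0.028, 1.485, 0.022, 0.951, -0.075], TCP at [0.177, 0.547, 0.231] pointing down, gripper open.
Joint ranges: [-2.71, 2.71], [-0.32, 2.16], [-1.57, 1.52], [0, 2.45], [-1.46, 4.6], [0, 2.02], [-2.83, 2.83]. Speed limits (rad/s): [1.89, 1.89, 2.57, 2.57, 3.01, 3.01, 3.01].

INTERFACE

Orientations are given as a rotation vector (axis times angle).
In Python, from cell import ctrl, solver, get_image, workorder gives the robot as it stands. Calls block until the motion is done:
- ctrl.move_pose(position, orientation): joint-space move of the TCP to a pose.
- ctrl.move_l(position, ori=None, max_speed=0.15, guard=None): straight line of the TCP; ori=None keeps the orientation; max_speed is the mean speed in m/s. With guard (N) it stops when the force on the tool has changed by that much, and returns True; else False.
- ctrl.move_joints(angles): joint-space move.
- ctrl.set_gripper(opening, force=None): opening from 0.0 (shut) to 1.0 (fully open); force is the grip in N (None keeps the last); returns when the fingers have stopped.
- ctrl.dwell(seconds).
- solver.ik(position, orientation): joint angles nearest the present ones, or None.
- get_image(name): name is "scene" or "top"; returns a dict with "color" (420x560x3 uint8, red, green, blue), "fov_y" (degrees; the focal length in pixels is half the picture's height over the tangent of half this angle, whatever the lens; pixels are square), "cx", "cy" (the principal point, pixels), "distortion" ([k1, k2, p1, p2, k3] as OpenCV has them; the pictures are not rectified), "extrinsics" (4x4, takes a point from camera to world coordinates). Camera axes: x right, y down, z forward; pixel columns grow to the right and rows downward; lengths in m; the calibration is good to about 2 mm. A picture is of the moment at which its call begins. There is no depth.
A pose or a line that the arm cannot do raises ctrl.Unreachable and nothing moves.
- workorder.job_done(): hands the job in; it is judged then, once.
Readings, each from a call of its own:
- ctrl.read_clock(): time.
- ctrl.read_joint_positions(): joint angles.
- ctrl.read_dq(): joint speeds.
- ctrl.read_tau(): joint torques, N m.
- ctrl.read_tcp_pos(): TCP position.
- ctrl.read_ee_rot(): TCP orientation.
- ctrl.read_wrist_force(): force on the tool from outside, world axes, zero at the start.
- ctrl.read_moment(): the same for the moment, N m.
- ctrl.read_width(): opening from 0.0 (shut) to 1.0 (fully open).
- ctrl.read_grasp_force(): force on a finger pad.
Only numpy, scipy, OpenCV 4.12 (cv2) and the standard library are available. Lean on these libraries where they do the work, as an engineer would, in place of code of your own. Each camera call takes 0.05 s, during which the arm holds its last target. There are 200 camera calls.

TASK

Find out how wide the gap between the two bars of the strip-cutting jig is set: of the blue, yellow and red spacers, find the thickest one that goes into the gap, and leave it standing upright about the middle of the bars, fully down on the board, with neither of the other two in or over the gap.

Things in the scene. Friction and masses are not known exactly. Their poses are not given: they have to be found in the camera images.
- thin_center (a point): Centre, half-way up, of the loose blue spacer, a painted upright plate 14 mm thick (its y), 60 mm long (its x) and 65 mm high (its z), 0.1 kg or so. It stands on its long narrow edge; grip it across its thickness.
- medium_center (a point): Centre, half-way up, of the loose yellow spacer, a painted upright plate 26 mm thick (its y), 60 mm long (its x) and 65 mm high (its z), 0.17 kg or so. It stands on its long narrow edge; grip it across its thickness.
- thick_center (a point): Centre, half-way up, of the loose red spacer, a painted upright plate 38 mm thick (its y), 60 mm long (its x) and 65 mm high (its z), 0.24 kg or so. It stands on its long narrow edge; grip it across its thickness.
- fixed_face (a point): Jig: plywood board 140 x 190 x 12 mm fixed to the worktop, with two parallel bars 100 mm long, 30 wide, rising 21 above the board. Point on the inner face of the fixed dark steel bar, mid-length, at the board's top. x runs along the bars, y across the gap to the other bar, z up. Both inner top edges are bevelled 6 mm at 45 degrees (the mouth is 12 mm wider than the gap).
- adjustable_face (a point): The point opposite, on the inner face of the bright aluminium bar, mid-length, at the board's top; same axes. This bar is clamped at a different opening each time (gap 17 to 47 mm) and cannot be pushed. The distance between the two points is the gap's width.
Mind the look-alikes: they are no part of the job. Leave any grey or purple look-alike of the part that bears medium_center alone.

How it is judged:
By the outcome, as a careful person would: the job done as asked, in the order asked, and still so for the second after the job is handed in, with the robot touching nothing.
It also fails if it takes over 48 s, if anything falls off the work surface, if the arm or the gripper's body presses on something with over 40 N, if the wrist force passes 120 N, or if a joint passes its speed limit or range.

## Working session

There is one attempt and no reset: what is moved stays moved. The work goes in short steps, each a Python script; the robot and the scene stay as the last script left them, time stands still between calls to the robot, and variables do not carry over. Pictures are saved under pics/ and viewed, at most 10 in all, crops included, and the job is handed in when it is done.

```bash
mkdir -p pics; ls
python3 - <<'E'
from cell import ctrl,get_image
import cv2,numpy as np
for n in("scene","top"):
    i=get_image(n);cv2.imwrite(f"pics/{n}0.png",i["color"][:,:,::-1]);np.save(f"pics/{n}0.npy",i,allow_pickle=True)
    print(n,i["fov_y"],i["cx"],i["cy"],i["distortion"],np.round(i["extrinsics"],3).tolist())
print(ctrl.read_clock(),ctrl.read_ee_rot())
E
```

```text
pics
scene 47.43711648823427 281.05103595035894 217.93377847219074 [0.0251034 0.        0.        0.        0.       ] [[0.643, -0.483, 0.594, 0.043], [-0.765, -0.395, 0.508, -0.482], [-0.011, -0.781, -0.624, 0.623], [0.0, 0.0, 0.0, 1.0]]
top 46.42837899432201 279.40337181164347 204.6780238133146 [-0.04166447  0.          0.          0.          0.        ] [[0.029, -0.987, 0.161, 0.403], [-1.0, -0.031, -0.008, -0.019], [0.013, -0.16, -0.987, 1.108], [0.0, 0.0, 0.0, 1.0]]
0.1 [-4.89307924e-01 -3.10313317e+00  1.42733883e-03]
```

View pics/scene0.png

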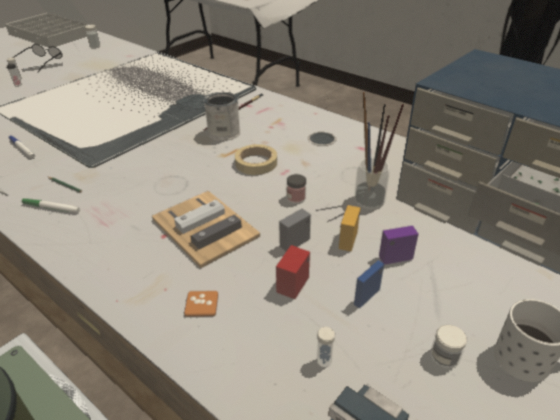

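View pics/top0.png

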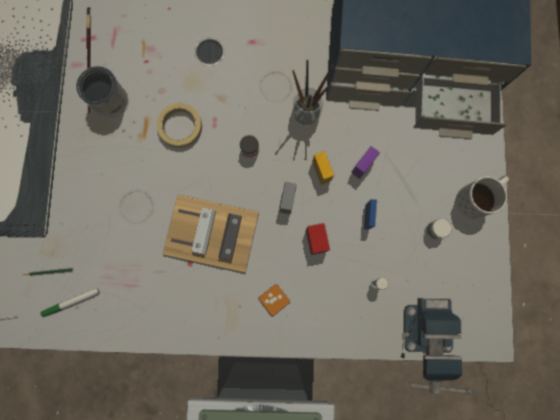

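Candidates (top view): blue (371,213), yellow (324,166), red (318,239). Look-alikes to leave alone are grey (288,197) and purple (366,162). The jig is at (212,234), with the dark bar at (230,238) and the bright bar at (204,230). Next, one close crop to check.

```bash
python3 - <<'E'
import cv2
a=cv2.imread("pics/top0.png")[140:280,155:390]
cv2.imwrite("pics/crop1.png",cv2.resize(a,None,fx=3.4,fy=3.4,interpolation=cv2.INTER_CUBIC))
E
cat > h.py <<'E'
import numpy as np,cv2
from scipy.spatial.transform import Rotation as R
def K(i):
    f=210/np.tan(np.radians(i["fov_y"]/2)); return np.array([[f,0,i["cx"]],[0,f,i["cy"]],[0,0,1]])
def plane(i,px,z):
    px=np.asarray(px,float).reshape(-1,1,2)
    u=cv2.undistortPoints(px,K(i),np.array(i["distortion"])).reshape(-1,2)
    E=np.array(i["extrinsics"]); d=np.c_[u,np.ones(len(u))]@E[:3,:3].T; o=E[:3,3]
    return (o+d*((z-o[2])/d[:,2])[:,None])[:,:2]
HUE={"blue":(100,125),"yellow":(15,28),"red":(172,184)}
def mask(i,c,box=None):
    h=cv2.cvtColor(i["color"],cv2.COLOR_RGB2HSV).astype(int);H=h[...,0].copy()
    if c=="red":H[H<8]+=180
    lo,hi=HUE[c]; m=((H>=lo)&(H<=hi)&(h[...,1]>140)&(h[...,2]>50)).astype(np.uint8)
    if box: b=np.zeros_like(m);x0,y0,x1,y1=box;b[y0:y1,x0:x1]=1;m*=b
    n,l,s,_=cv2.connectedComponentsWithStats(m); k=1+s[1:,4].argmax(); return (l==k)
E
python3 - <<'E'
from h import *
i=np.load("pics/top0.npy",allow_pickle=True).item()
for c,b in dict(blue=(355,190,385,240),yellow=(305,145,340,190),red=(300,215,335,260)).items():
    m=mask(i,c,b);ys,xs=np.nonzero(m);v=i["color"][m].max(1)
    print(c,m.sum(),xs.min(),xs.max(),ys.min(),ys.max(),np.percentile(v,[5,25,50,75,95]))
    r=cv2.minAreaRect(np.c_[xs,ys].astype(np.float32));p=plane(i,cv2.boxPoints(r),.065);print(r,p.round(4).tolist())
    for y in range(ys.min(),ys.max()+1): print(' '.join('%3d'%(i["color"][y,x].max() if m[y,x] else 0) for x in range(xs.min(),xs.max()+1)))
E
```

```text
blue 77 370 374 201 224 [ 99.6 105.  107.  109.  110. ]
((371.92071533203125, 212.45175170898438), (3.40486478805542, 23.16969108581543), 4.763641834259033) [[0.5372, -0.2228], [0.5878, -0.2271], [0.5874, -0.2345], [0.5368, -0.2302]]
  0   0 109 110 107
  0   0 108 110 109
  0   0 110 110 111
  0 101 110 110 109
  0 103 109 110 110
  0 104 109 110 110
  0 104 110 109   0
  0 105 109 109 108
  0 106 110 109   0
  0 105 108 108   0
  0 106 109 108   0
  0 106 107 106   0
  0 104 107 107   0
  0 105 107 108   0
 96 107 108 107   0
  0 107 107 106   0
 97 107 107   0   0
 98 105 107 105   0
 98 105 107 105   0
100 106 105 105   0
101 106 104   0   0
  0 105 104   0   0
  0 105 106   0   0
  0 104 104   0   0
yellow 383 314 333 152 182 [ 71. 120. 177. 180. 182.]
((322.637939453125, 166.8448486328125), (28.78277587890625, 14.298541069030762), 68.19859313964844) [[0.6832, -0.0937], [0.6962, -0.1228], [0.6368, -0.147], [0.624, -0.1181]]
  0   0   0   0   0   0   0 167 172 177 173   0   0   0   0   0   0   0   0   0
  0   0   0   0   0 172 176 177 179 182 179   0   0   0   0   0   0   0   0  
[... 4374 characters left out ...]
 134 133 133 134 134 133 133
  0   0   0  88 121 134 136 136 135 137 134 134 133 134 133 134 133 133 134 134 134
  0   0   0  83 117 133 135 135 135 135 135 134 133 133 134 134 134 133 134 134 135
  0   0   0  76 108 130 135 135 134 134 134 134 134 133 133 133 133 134 134 133 133
  0   0   0   0  99 127 136 135 134 134 132 132 133 134 133 132 130 129 128 127 125
  0   0   0   0  91 125 134 135 135 133 131 131 130 127 125 122 116 109 102   0   0
  0   0   0   0  85 119 129 129 128 126 121 115 109 101  93  90  86   0   0   0   0
  0   0   0   0  79 106 113 109 101  95  90  85   0   0   0   0   0   0   0   0   0
  0   0   0   0   0  81  84   0   0   0   0   0   0   0   0   0   0   0   0   0   0
```

View pics/crop1.png

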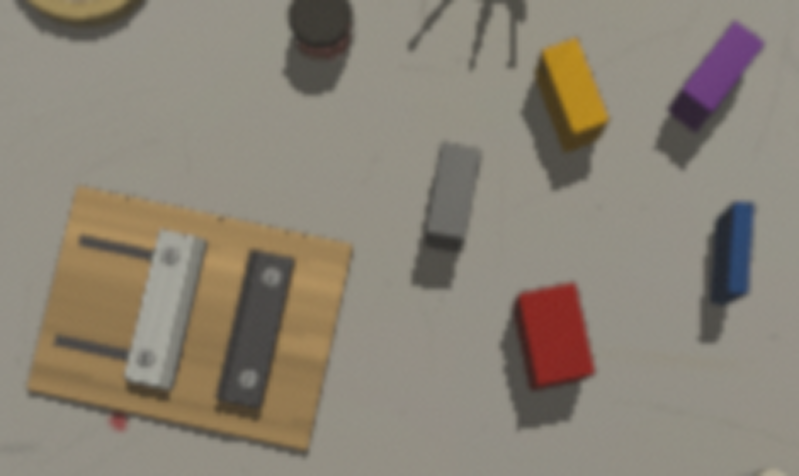

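The crop shows blue (736,252), yellow (574,92) and red (556,335) as plain upright plates. Grey (453,195) and purple (716,75) are the look-alikes. The bright bar is at (165,310) and the dark bar at (257,330). Next, the gap from brightness profiles across the bars in both views.

```bash
cat >> h.py <<'E'
def project(i,P):
    E=np.linalg.inv(np.array(i["extrinsics"])); r,_=cv2.Rodrigues(E[:3,:3])
    return cv2.projectPoints(np.asarray(P,float).reshape(-1,1,3),r,E[:3,3],K(i),np.array(i["distortion"]))[0].reshape(-1,2)
E
python3 - <<'E'
from h import *
I={n:np.load(f"pics/{n}0.npy",allow_pickle=True).item() for n in("top","scene")}
q=np.array([[80,185],[352,245],[308,453],[28,392]])/3.4+[155,140]
B=plane(I["top"],q,.012);print(B.round(4).tolist(),[np.linalg.norm(B[k]-B[k-1]).round(4) for k in range(4)])
c=B.mean(0);u=(B[0]-B[3])+(B[1]-B[2]);u/=np.linalg.norm(u);v=np.array([-u[1],u[0]])
print("c",c,"u",u,np.degrees(np.arctan2(u[1],u[0])))
# profiles: across v (left +) at z, mid-length averaged over |s|<25mm
s=np.linspace(-.018,.018,19)
for n in I:
  for z in(.033,.012):
    t=np.arange(-.07,.0701,.002);pr=[]
    for tt in t:
        P=np.c_[c+np.outer(s,u)+tt*v,np.full(len(s),z)];x=project(I[n],P).astype(np.float32)
        g=cv2.remap(cv2.cvtColor(I[n]["color"],cv2.COLOR_RGB2HSV),x[:,0],x[:,1],cv2.INTER_LINEAR).astype(float)
        pr.append(g.reshape(-1,3).mean(0))
    print(n,z,' '.join(f"{a*1000:.0f}:{p[2]:.0f}/{p[1]:.0f}" for a,p in zip(t,pr)))
    if n=="top":
        T=np.array
# rectified picture at z=.033, 0.4mm/px
W=[]
for n in I:
    a,b=np.meshgrid(np.arange(.075,-.075,-.0004),np.arange(.07,-.07,-.0004))
    P=np.c_[c+b.reshape(-1,1)*u+a.reshape(-1,1)*v,np.full(a.size,.033)]
    x=project(I[n],P).astype(np.float32).reshape(*a.shape,2)
    W.append(cv2.remap(I[n]["color"],x,None,cv2.INTER_CUBIC))
cv2.imwrite("pics/rect.png",np.hstack(W)[:,:,::-1])
E
```

```text
[[0.5982, 0.2013], [0.5633, 0.0181], [0.4254, 0.0419], [0.4594, 0.227]] [np.float64(0.1412), np.float64(0.1866), np.float64(0.14), np.float64(0.1882)]
c [0.51157488 0.12208747] u [ 0.98435717 -0.17618443] -10.147592084188013
top 0.033 -70:153/115 -68:153/115 -66:152/115 -64:152/114 -62:144/113 -60:119/105 -58:85/70 -56:73/27 -54:73/14 -52:74/12 -50:74/13 -48:74/13 -46:74/13 -44:74/12 -42:74/13 -40:74/13 -38:74/13 -36:71/13 -34:66/15 -32:65/25 -30:81/59 -28:114/95 -26:139/111 -24:146/114 -22:148/114 -20:147/115 -18:147/115 -16:147/114 -14:147/114 -12:147/114 -10:147/114 -8:147/114 -6:147/114 -4:144/112 -2:131/100 0:111/62 2:114/27 4:124/18 6:129/17 8:138/16 10:155/15 12:163/14 14:164/14 16:163/15 18:162/14 20:163/15 22:164/14 24:164/14 26:162/15 28:162/16 30:159/24 32:151/54 34:146/94 36:146/112 38:147/114 40:147/114 42:147/114 44:147/114 46:147/113 48:147/114 50:147/113 52:146/113 54:147/114 56:147/114 58:146/113 60:147/113 62:146/114 64:146/113 66:147/114 68:147/114 70:147/114
top 0.012 -70:152/114 -68:152/114 -66:152/114 -64:152/115 -62:151/114 -60:143/113 -58:117/104 -56:85/69 -54
[... 1427 characters left out ...]
 -66:191/99 -64:189/99 -62:183/98 -60:166/95 -58:139/87 -56:106/70 -54:83/50 -52:74/38 -50:72/35 -48:71/33 -46:71/33 -44:71/34 -42:72/34 -40:73/32 -38:78/29 -36:85/26 -34:92/23 -32:96/22 -30:98/21 -28:99/21 -26:100/20 -24:102/20 -22:104/20 -20:103/20 -18:103/22 -16:104/26 -14:112/42 -12:130/65 -10:152/84 -8:171/94 -6:181/97 -4:182/97 -2:177/95 0:165/87 2:148/73 4:129/53 6:116/36 8:111/28 10:110/26 12:110/24 14:113/24 16:123/23 18:139/22 20:156/21 22:169/21 24:175/20 26:178/20 28:179/20 30:181/20 32:185/20 34:190/20 36:193/20 38:194/20 40:194/20 42:193/20 44:192/20 46:192/20 48:191/20 50:191/21 52:191/25 54:190/35 56:189/50 58:186/69 60:184/85 62:184/94 64:184/96 66:184/97 68:184/97 70:184/97
```

View pics/rect.png

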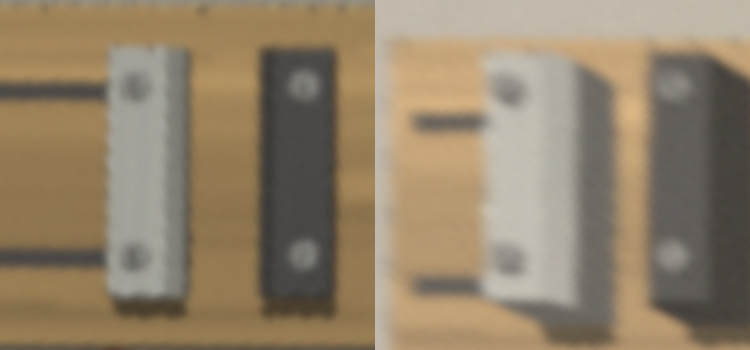

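The rectified views show parallel bars. In the jig frame, the inner faces sit at t ≈ +2.8 mm (bright) and −27.8 mm (dark), so the gap is about 30.5 mm. The bar widths check out at about 30 mm. Yellow (26 mm) goes in and red (38 mm) cannot, so I'll pick yellow.

```bash
cat >> h.py <<'E'
C=np.array([.51157,.12209]);U=np.array([.98436,-.17618]);V=np.array([.17618,.98436])
GOAL=C+.001*U-.0125*V
def ori(ydir):
    y=np.array([*ydir,0.]);y/=np.linalg.norm(y);z=np.array([0,0,-1.]);return R.from_matrix(np.c_[np.cross(y,z),y,z]).as_rotvec()
E
python3 - <<'E'
from h import *
from cell import ctrl,solver
i=np.load("pics/top0.npy",allow_pickle=True).item()
m=mask(i,"yellow",(305,145,340,190))&(i["color"].max(2)>125)
r=cv2.minAreaRect(np.argwhere(m)[:,::-1].astype(np.float32))
p=plane(i,cv2.boxPoints(r),.065);ctr=p.mean(0)
e=[p[1]-p[0],p[2]-p[1]];e.sort(key=np.linalg.norm);l=e[1]/np.linalg.norm(e[1]);l*=np.sign(l[0])
print("yellow",ctr,[np.linalg.norm(a) for a in e],np.degrees(np.arctan2(l[1],l[0])),"goal",GOAL)
y=np.array([-l[1],l[0]])
for s in(1,-1):
    for n,P,d in(("pick",[*ctr,.028],y*s),("place",[*GOAL,.04],V*s)):
        print(s,n,solver.ik(np.array(P),ori(d)),)
E
```

```text
yellow [ 0.66448232 -0.12280389] [np.float64(0.023993079539327843), np.float64(0.058023328408057906)] 22.13947364769213 goal [0.51035211 0.10960932]
1 pick [ 0.35683947  1.16287516 -0.56375832  1.2211074   0.65505698  0.93598264
  1.6408384 ]
1 place [-0.19167699  0.93865613 -0.15124777  1.845524    0.33220322  0.38194771
  0.80238194]
-1 pick [-0.02523328  1.15900161  0.41073821  1.23781192 -0.51082171  0.84570517
 -0.68118157]
-1 place [-0.51639122  1.00283068  0.47511387  1.85567386 -0.90071107  0.51439449
 -1.1619466 ]
```

Run:
```python
from h import *
from cell import ctrl,solver,get_image
ctr=np.array([.6645,-.1228]);a=np.radians(22.14);o=ori([np.sin(a),-np.cos(a)])
ctrl.set_gripper(.75,40)
ctrl.move_pose(np.array([*ctr,.17]),o)
print(ctrl.move_l(np.array([*ctr,.028]),guard=12),ctrl.read_tcp_pos(),ctrl.read_clock())
ctrl.set_gripper(0.,50)
print("w",ctrl.read_width(),ctrl.read_grasp_force())
ctrl.move_l(np.array([*ctr,.15]))
print("w",ctrl.read_width(),ctrl.read_grasp_force(),ctrl.read_wrist_force())
o2=ori(-V)
ctrl.move_pose(np.array([*GOAL,.13]),o2)
ctrl.dwell(.3)
print(ctrl.read_tcp_pos(),ctrl.read_width(),ctrl.read_clock())
i=get_image("scene");t=get_image("top")
cv2.imwrite("pics/hold.png",np.hstack([cv2.resize(x["color"][y0:y0+150,x0:x0+150],(400,400),interpolation=3) for x,x0,y0 in((i,130,140),(t,140,160))])[:,:,::-1])
```

```text
False [ 0.66495776 -0.12293957  0.02899592] 4.4667
w 0.29170089360237583 49.613969922065735
w 0.2996574633294287 49.09824728965759 [ 0.66191205  0.95115131 -1.97956158]
[0.51065851 0.10911284 0.12993214] 0.30042539422910286 7.2417
```

View pics/hold.png

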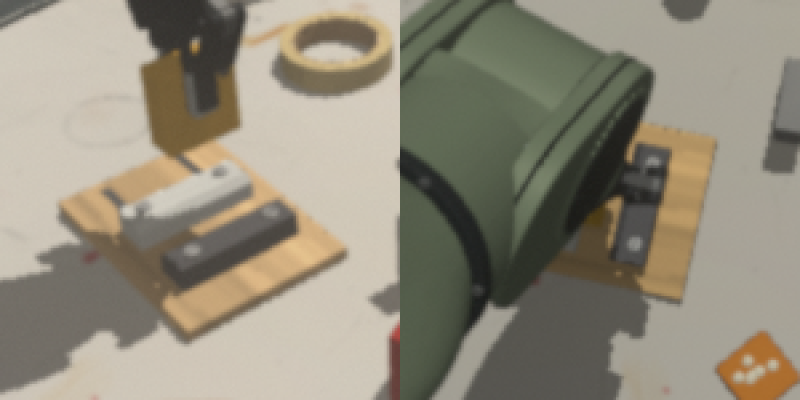

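The yellow spacer is held upright between the fingers (left crop at about (190,105)) and hangs over the jig. The opening of 0.30 × 85 mm matches 26 mm. Lower it under guard; the board should be met at TCP z ≈ 0.041.

Run:
```python
from h import *
from cell import ctrl,solver,get_image
ctrl.move_l(np.array([*GOAL,.078]))
for z in(.047,.037):
    g=ctrl.move_l(np.array([*GOAL,z]),max_speed=.04,guard=10)
    print(z,g,ctrl.read_tcp_pos(),ctrl.read_wrist_force(),ctrl.read_moment(),ctrl.read_clock())
    if g: break
i=get_image("scene")
cv2.imwrite("pics/in.png",cv2.resize(i["color"][140:290,130:280],(500,500),interpolation=3)[:,:,::-1])
```

```text
0.047 False [0.51044086 0.10959866 0.04715326] [ 0.58358892  0.58661276 -0.95832775] [-0.08491192  0.03263331  0.01587076] 8.7667
0.037 True [0.51059873 0.1095546  0.03967644] [ 0.61961106  0.63293459 -1.82698689] [ 0.02009274 -0.00836113 -0.0548835 ] 9.025
```

View pics/in.png

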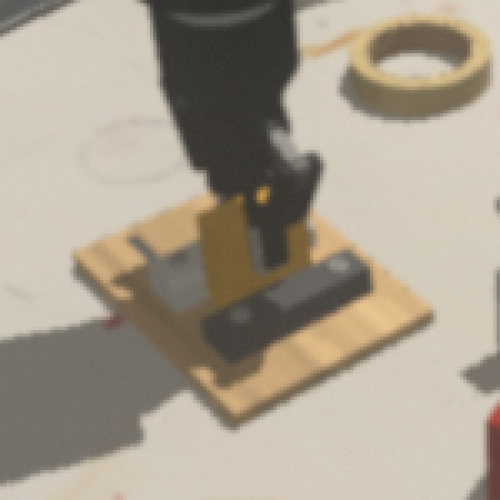

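The spacer is in the gap (crop (250,265)), behind the dark bar. Contact at z = 0.040 means it is on the board. Release and retreat.

Run:
```python
from h import *
from cell import ctrl,solver,get_image
ctrl.set_gripper(.6)
p=ctrl.read_tcp_pos()
ctrl.move_l(np.array([p[0],p[1],.2]))
ctrl.move_joints(np.array([-1.3,.707,-.028,1.485,.022,.951,-.075]))
ctrl.dwell(.5);print(ctrl.read_clock())
i=get_image("scene");t=get_image("top")
cv2.imwrite("pics/done.png",np.hstack([cv2.resize(x["color"][y0:y0+130,x0:x0+130],(400,400),interpolation=3) for x,x0,y0 in((i,140,160),(t,150,170))])[:,:,::-1])
m=mask(t,"yellow",(195,200,245,270))&(t["color"].max(2)>160)
r=cv2.minAreaRect(np.argwhere(m)[:,::-1].astype(np.float32))
for z in(.077,):
    q=plane(t,cv2.boxPoints(r),z);d=q.mean(0)-C;print(r,"s,t",d@U,d@V,[np.linalg.norm(q[k]-q[k-1]) for k in(1,2)])
```

```text
13.1417
((213.6966094970703, 230.31459045410156), (9.743912696838379, 26.98314094543457), 12.994616508483887) s,t 0.002757774399727899 -0.01264103125798216 [np.float64(0.05709974010437286), np.float64(0.020774962674045102)]
```

View pics/done.png

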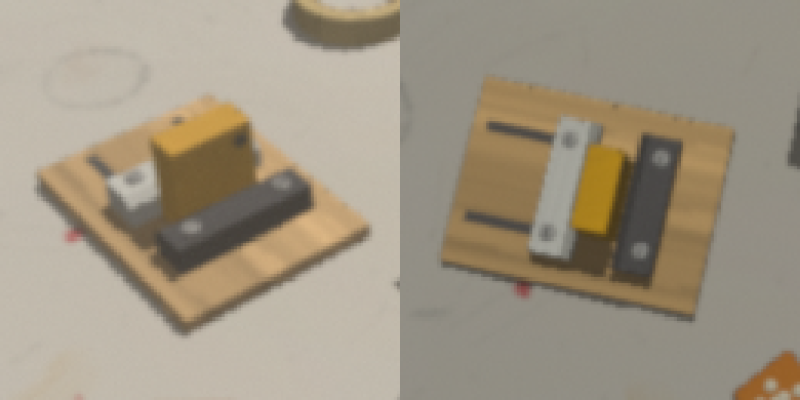

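The yellow spacer stands upright in the gap (left crop (205,165), right crop (600,190)). It is within 3 mm of mid-length and centred across the gap, and nothing else is near it.

```bash
python3 -c "
from cell import workorder
print(workorder.job_done())"
```

```text
the job is handed in; nothing more can be done
None
```

The job is handed in: from the camera images the gap is about 30.5 mm, so yellow (26 mm) is the thickest spacer that fits, and it stands upright on the board within 3 mm of the middle of the bars; red (38 mm) was ruled out by that measurement, not tried in the gap.

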